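Shut off and vent the gauge-test manifold

ROBOT

A 6-joint arm with a two-finger parallel gripper is mounted at the origin on the work surface. World frame = base frame: x ahead of the robot, y to its left, z up, the work surface at z = 0. Lengths are in m, angles in rad, forces in N, time in s.
With the tool pointing down it reaches from about 0.3 to 0.875 m from the base axis. Payload 6.4 kg.
Tool frame: the origin (TCP) lies at the very end of the fingers, on their centre line; the grasp point (between the pads) lies 19 mm behind it (ctrl.hold_point_z is the distance from the TCP to the grasp point, in m); y points along the fingers, x is the direction in which the jaws open and shut, and the axes are right-handed (so a half turn about y gives the same grasp; the last joint's range is limited). The gripper opens to 85 mm and grips with 20 to 120 N. Pads are 22 mm wide; open, the fingers measure 114 mm over their backs; the gripper's body (76 mm by 85 mm) begins 54 mm behind the grasp point. The pads swing forward as they close: fully open they stand 13 mm farther back than shut.
Start: joints at [-1.423, 0.181, 1.607, -0, 1.354, -0.206], TCP at [0.199, -0.539, 0.231] pointing down, gripper open.
Joint ranges: [-2.99, 2.99], [-0.89, 2.07], [0.3, 2.58], [-1.14, 4.28], [0, 2.63], [-3.12, 3.12]. Speed limits (rad/s): [2.57, 2.57, 3.01, 3.14, 3.14, 3.14].

INTERFACE

Orientations are given as a unit quaternion [w, x, y, z].
In Python, from bench import ctrl, imaging gives the robot as it stands.
- The arm moves only by the shell command python3 -m jog 'ROWS'. ROWS is JSON, a list of rows, each a list of 3 entries, a list of its own where there are three numbers: the shift along the tool's x, y, z in cm, then the turn, a rotation vector about the tool's x, y, z in rad, then the finger opening in cm, from 0 to 8.54. A call has 1 to 12 rows; each row shifts and turns the pose as measured when the row begins, along the tool's axes as they then stand; what a row does not reach is not made up. A row lasts 1/12 s, in which the tool goes at most 41.7 mm and 7.16 degrees, less where a joint would pass 70% of its speed; a pose out of reach is approached as far as the arm can. A call is refused whole if a number of a shift passes 4.17 or a number of a turn 0.125, either way. A call with a gripper value outside its range is refused whole. The fingers move at their own pace and stop on an object; the grip force is fixed at half the most. Time passes only in rows, so rows that do not move let the fingers close. It gives the time, the measured TCP pose, the force and the opening at its end, in the units of the state.
- ctrl.get_obs(): the state, without advancing time (a new reading comes with each control period).
- imaging.camera(name): name is "side" or "top"; returns a dict with "frame" (420x560x3 uint8, red, green, blue), "depth" (420x560 float32, m along the optical axis (not along the pixel's ray), 0 where there is no reading), "K" (3x3 intrinsics, pixels), "R" (3x3) and "t" (3): a world point X has camera coordinates R X + t. Camera axes: x right, y down, z forward; pixel columns grow to the right and rows downward; lengths in m; the calibration is good to about 2 mm. A picture is of the moment at which its call begins.
- ctrl.hand_in(): hands the job in, once; it reports no verdict.
The state is a dict: "time_s": time; "q": joint angles; "dq": joint speeds; "joint_efforts": joint torques, N m; "eef_pos": TCP position; "eef_rot": TCP orientation; "wrist_force": force on the tool from outside, world axes, zero at the start; "torque": the same for the moment, N m; "opening": opening from 0.0 (shut) to 1.0 (fully open).
Only numpy, scipy, OpenCV 4.12 (cv2) and the standard library are available. Lean on these libraries where they do the work, as an engineer would, in place of code of your own. Each camera call takes 0.05 s, during which the arm holds its last target. There are 200 camera calls.

TASK

Isolate the gauge-test manifold: turn the valve with the straight bar handle clockwise until you feel it seat, snug it with light finger torque (about 0.2 N m, never as much as 0.28), and leave it shut. Then press the vent button gently, close to fully down, for about a second and let it come back up. Do not touch the neighbouring knobs or disturb anything else on the bench.

Things in the scene. Friction and masses are not known exactly. Their poses are not given: they have to be found in the camera images.
- manifold: gauge-test manifold fixed to the bench: grey box 190 (its x) x 330 (its y) mm with a flat aluminium top 45 mm above the bench. Origin under its centre. The vent button is in the front part (-x, towards the robot); two flat dials 14 mm high and two brass ports 12 mm high lie behind the valve row at x = 64 to 68 mm
- row_mid (a point): middle of the valve row, on the manifold top: five valves stand 54 mm apart along the y axis of the manifold (at y = -108, -54, 0, 54, 108 mm), in any order
- shutoff_grip (a point): centre of the handle of the shut-off valve, the only one of the five with a straight bar (black plastic, 48 long, 14 wide, 24 mm high; its underside is 20, this point 32 and its top 44 mm above the manifold top; below are a 12 mm dia stem and a fixed brass collar 32 mm dia, 10 mm high). x axis along the bar, z up along the spindle. From its axis to the nearest neighbour's edge: 39 mm
- shutoff_top (a point): top of the shut-off handle, on its axis, 12 mm above its centre. It closes clockwise seen from above; its seat is not marked and must be felt, after 0.25 to 1.35 rad. Its friction is 0.025 N m, against turning or against settling back; on the soft seat torque climbs by 2.5 N m per rad. 0.2 N m is snug; under 0.11 leaks, over 0.28 spoils the seat. Friction keeps it shut when let go
- vent_top (a point): centre of the top face of the vent push button (black cap 20 mm dia in a steel collar 36 mm dia); at rest the face is 20 mm above the manifold top, and 8 mm above its collar. 62 mm in front of the valve row. z axis up
- vent (a joint): travel of the vent button, 0 = up, 0.008 m = fully down; the spring takes about 1.8 N to start, 4.4 N at 5 mm, where the vent is open, and 6 N at the bottom; it springs back. More than 25 N damages it
- round_a: another valve of the row, with a round knob (black plastic, about 28 mm dia, top 42 mm above the manifold top); not to be touched; origin on its axis at the manifold top
- round_b: another valve of the row, with a round knob (black plastic, about 28 mm dia, top 42 mm above the manifold top); not to be touched; origin on its axis at the manifold top
- lobed_a: another valve of the row, with a three-lobed knob (black plastic, about 29 mm dia, top 42 mm above the manifold top); not to be touched; origin on its axis at the manifold top
- lobed_b: another valve of the row, with a three-lobed knob (black plastic, about 29 mm dia, top 42 mm above the manifold top); not to be touched; origin on its axis at the manifold top
- adapter: loose brass adapter (22 mm dia, 22 high) standing on the front part of the manifold top, not to be disturbed; origin under its centre
- small_gauge: loose round gauge (40 mm dia, 18 high) lying on the front part of the manifold top, not to be disturbed; origin under its centre
- meter_a: loose black panel meter, 90 x 90 x 42 mm, bystander; origin under its centre
- meter_b: loose black panel meter, 75 x 75 x 42 mm, bystander; origin under its centre
- meter_c: loose black panel meter, 90 x 90 x 42 mm, bystander; origin under its centre
- yoke_a: loose U-shaped steel magnet yoke, 60 x 25 x 60 mm, bystander; origin under its centre
- yoke_b: loose U-shaped steel magnet yoke, 60 x 25 x 60 mm, bystander; origin under its centre
- screwdriver: loose screwdriver, 170 mm long, lying on the bench, bystander

How it is judged:
On the way, in this order (a step that is already met when the one before it is completed fails the run):
1. the shut-off valve is snug on its seat (at least about 0.1 N m at the handle) (contact force between shutoff_c2 and anything else above 6.5 N), for 0.2 s.
2. the vent button is held down (at least 5 of its 8 mm) (value of joint vent above 0.005 m), for 0.5 s.
At the end, for the whole second after the job is handed in: the shut-off valve still bears on its seat, held by its own friction, and the vent button is back up (within 1 mm) (contact force between shutoff_c2 and anything else above 0.5 N and value of joint vent below 0.001 m); the robot touches nothing.
It fails at once if the seat of the shut-off valve is overtightened (more than about 0.3 N m at the handle) (contact force between shutoff_c2 and anything else above 26 N).
It fails at once if the vent button is pressed while the shut-off valve is not on its seat (value of joint vent above 0.003 m and contact force between shutoff_c2 and anything else below 0.5 N).
It fails at once if the vent button is pressed harder than 25 N (contact force between vent and anything else above 25 N).
It fails at once if the robot touches another valve's knob (more than 1 N) (contact force between any of the fingers, the arm and round_a above 1 N or contact force between any of the fingers, the arm and round_b above 1 N or contact force between any of the fingers, the arm and lobed_a above 1 N or contact force between any of the fingers, the arm and lobed_b above 1 N).
It fails at once if a bystander is shifted by more than 10 mm (distance of any of adapter, small_gauge, meter_a, meter_b, meter_c, yoke_a, yoke_b, screwdriver from where it was at the start of the episode above 0.01 m).
It also fails if it takes over 72 s, if anything falls off the work surface, if the arm or the gripper's body presses on something with over 40 N, if the wrist force passes 120 N, or if a joint passes its speed limit or range.

## Working session

There is one attempt and no reset: what is moved stays moved. The work goes in short steps, Python scripts to look and compute and a shell command to move; the robot and the scene stay as the last step left them, time stands still between calls to the robot, and variables do not carry over. Pictures are saved under pics/ and viewed, about 8 in all and at most 12, crops included, and the job is handed in when it is done.

```bash
ls; mkdir -p pics; python3 - <<'E'
from bench import ctrl, imaging
import cv2,numpy as np
for n in("top","side"):
    c=imaging.camera(n); cv2.imwrite(f"pics/{n}0.png",c["frame"][:,:,::-1]); np.savez(f"{n}0.npz",**c)
    print(n,c["K"].tolist(),c["R"].round(4).tolist(),c["t"].round(4).tolist())
print(ctrl.get_obs())
E
```

```text
pics
top [[386.75941232813, 0.0, 283.8295220696508], [0.0, 386.75941232813, 213.96871813817893], [0.0, 0.0, 1.0]] [[0.0007, -1.0, -0.002], [-0.9821, -0.0003, -0.1885], [0.1885, 0.0021, -0.9821]] [0.0184, 0.4987, 1.1676]
side [[544.8472120584153, 0.0, 269.9384303115905], [0.0, 544.8472120584153, 208.037758120219], [0.0, 0.0, 1.0]] [[0.9551, -0.2962, 0.0038], [-0.182, -0.5971, -0.7813], [0.2337, 0.7455, -0.6242]] [-0.4519, 0.1519, 1.3908]
{'time_s': 0.1, 'q': array([-1.42330446e+00,  1.81472907e-01,  1.60795378e+00,  4.27763392e-05,
        1.35377712e+00, -2.06292680e-01]), 'dq': array([ 0.00043388, -0.00076597, -0.00259123,  0.00028141, -0.0008457 ,
        0.00054549]), 'joint_efforts': array([ 3.92685479e-04, -4.45876908e+01, -3.52238595e+01, -3.54076419e-04,
        4.19378441e-03, -1.41361423e-05]), 'eef_pos': array([ 0.19916558, -0.53886171,  0.23044865]), 'eef_rot': array([ 0.58060579, -0.57975661,  0.40459464, -0.40383458]), 'wrist_force': array([ 0.54883935, -1.43952545, -0.55967448]), 'torque': array([ 0.01642472, -0.01601115,  0.05202351]), 'opening': 0.9996491015848982}
```

View pics/top0.png

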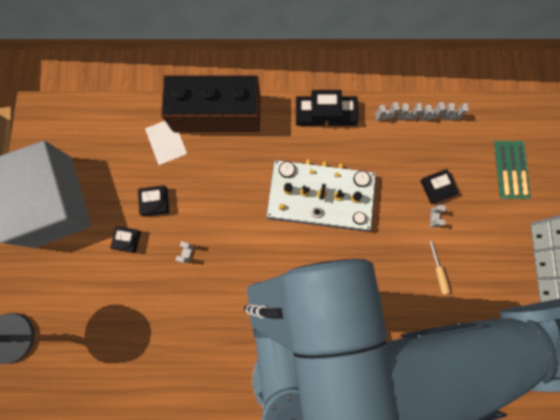

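View pics/side0.png

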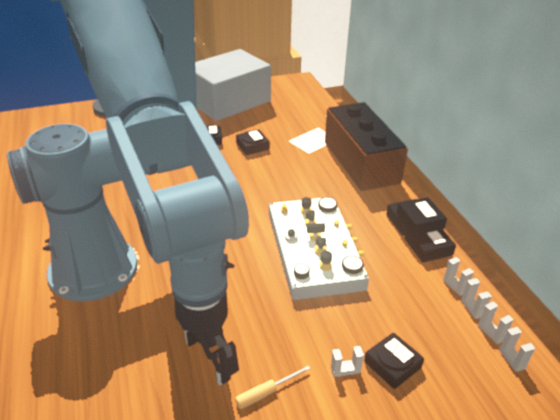

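Top view: the manifold is at about (322,196), with the dark knob row running (288,188) to (358,197) and the vent near (318,212). The side view shows it at (317,245). I'll zoom in on both.

```bash
python3 - <<'E'
import cv2,numpy as np
a=np.load("top0.npz")["frame"][150:240,260:385,::-1]; b=np.load("side0.npz")["frame"][190:300,260:370,::-1]
a=cv2.resize(a,None,fx=4,fy=4,interpolation=cv2.INTER_CUBIC)
cv2.imwrite("pics/ta.png",cv2.resize(a,(790,569)))
cv2.imwrite("pics/sb.png",cv2.resize(b,(590,590),interpolation=cv2.INTER_CUBIC))
E
```

```text
(no output)
```

View pics/ta.png

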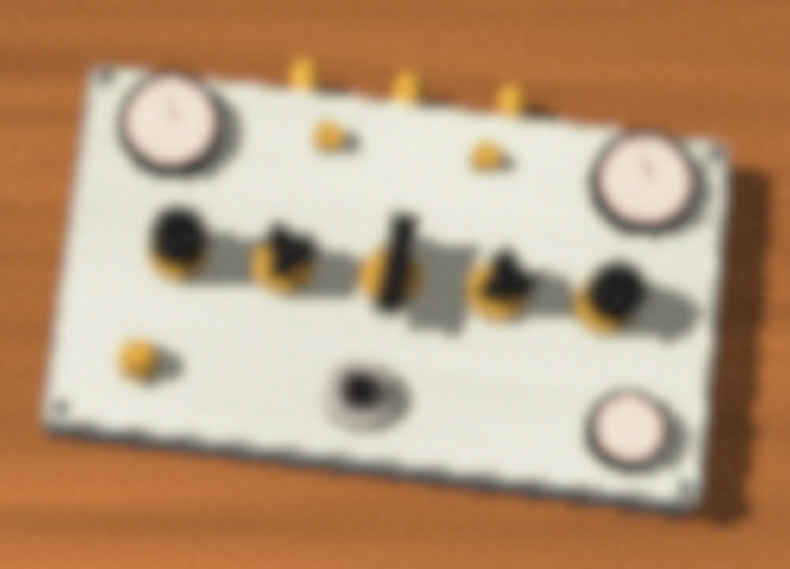

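View pics/sb.png

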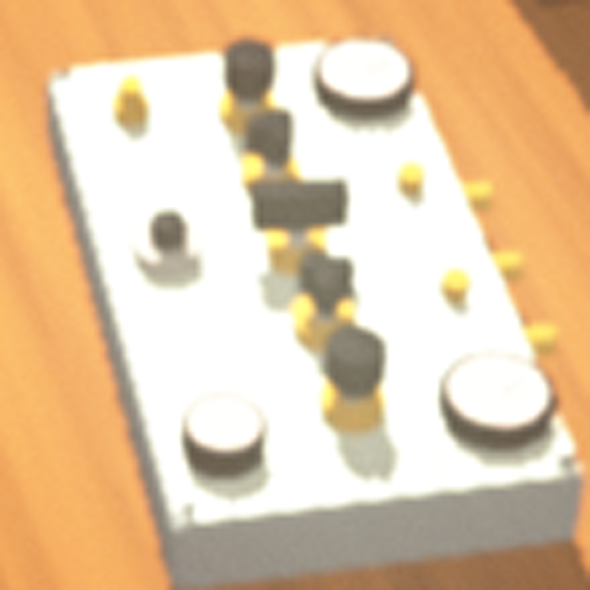

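The shut-off bar is the middle valve: crop (398,262) in the top view, about parallel to the manifold's x axis. The vent cap is at crop (360,388). The adapter is at front left and the small gauge at front right. Next I'll measure these.

```bash
cat > h.py <<'E'
import cv2,numpy as np
def cast(c,uv,z):
    uv=np.atleast_2d(uv).astype(float); d=np.c_[uv,np.ones(len(uv))]@np.linalg.inv(c["K"]).T@c["R"]
    o=-c["R"].T@c["t"]; return o+d*((z-o[2])/d[:,2])[:,None]
def blobs(c,roi,thr,amin=6,amax=9e9,up=8):
    x0,y0,x1,y1=roi; g=c["frame"][y0:y1,x0:x1].max(2)
    g=cv2.resize(g,None,fx=up,fy=up,interpolation=cv2.INTER_CUBIC)
    n,l,s,ce=cv2.connectedComponentsWithStats((g<thr).astype(np.uint8))
    for i in range(1,n):
        if amin*up*up<s[i,4]<amax*up*up:
            yx=np.argwhere(l==i)
            yield (yx[:,::-1]+.5)/up-.5+[x0,y0]
E
python3 - <<'E'
from h import *
T=dict(np.load("top0.npz"));S=dict(np.load("side0.npz"))
f=T["frame"].astype(int)
w=np.zeros(f.shape[:2],np.uint8); r=f[150:240,260:385]; w[150:240,260:385]=(r[:,:,2]>130)
n,l,s,_=cv2.connectedComponentsWithStats(w); i=1+s[1:,4].argmax()
P=cast(T,np.argwhere(l==i)[:,::-1],.045)[:,:2]
rc=cv2.minAreaRect((P*1000).astype(np.float32)); print("rect mm",rc)
h=cv2.boxPoints(rc); print(h.round(0).tolist())
print("top dark")
for p in blobs(T,(262,160,382,225),70,4,200):
    X=cast(T,p,.087); e=np.linalg.eigh(np.cov(X[:,:2].T)); v=e[1][:,1]
    print(p.mean(0).round(1),len(p)/64,X.mean(0).round(4),"sd",np.sqrt(e[0]).round(4),"ang",np.arctan2(v[1],v[0]).round(3))
print("side dark")
for p in blobs(S,(280,195,345,275),95,8,400):
    print(p.mean(0).round(1),len(p)/64,cast(S,p.mean(0),.077).round(4))
print(np.median(cast(T,[[320,230]],0)))
E
```

```text
rect mm ((563.6746215820312, -99.43980407714844), (328.0938720703125, 189.09585571289062), 82.70207977294922)
[[449.0, -250.0], [637.0, -274.0], [678.0, 51.0], [491.0, 75.0]]
top dark
[288.2 187.3] 39.90625 [0.5747 0.0052 0.087 ] sd [0.0051 0.0061] ang -2.667
[322.6 191.9] 32.15625 [ 0.56   -0.1004  0.087 ] sd [0.0023 0.0113] ang 2.969
[305.6 189.5] 21.3125 [ 0.5677 -0.0482  0.087 ] sd [0.004  0.0045] ang 0.83
[340.2 194.1] 23.546875 [ 0.5533 -0.1542  0.087 ] sd [0.0042 0.0048] ang 1.034
[357.4 196. ] 42.796875 [ 0.5472 -0.2067  0.087 ] sd [0.0057 0.0058] ang 2.701
[316.8 211.4] 12.84375 [ 0.4992 -0.0817  0.087 ] sd [0.0029 0.0033] ang 1.272
side dark
0.0
```

```bash
python3 - <<'E'
from h import *
from scipy.spatial.transform import Rotation as R
T=dict(np.load("top0.npz"));S=dict(np.load("side0.npz"))
g=S["frame"].max(2)[195:275,280:345]; print(np.percentile(g,[0,2,5,8,12,20]))
for thr in(105,120):
  for p in blobs(S,(280,195,345,275),thr,4,900):
    print(thr,p.mean(0).round(1),len(p)/64,p.min(0).round(1),p.max(0).round(1))
for t in(60,85):
  for p in blobs(T,(314,180,332,204),t,4,400): 
    X=cast(T,p,.089)*1000; print(t,len(p)/64,cv2.minAreaRect(X[:,:2].astype(np.float32)))
for t in(70,85): print([cast(T,p.mean(0),.065)[0].round(4) for p in blobs(T,(308,203,326,222),t,4,200)])
r=R.from_quat([-.57975661,.40459464,-.40383458,.58060579]); print(r.as_matrix().round(3))
# top depth
print(T["depth"][192,322],T["depth"][205,335])
E
```

```text
[106. 118. 123. 133. 155. 198.]
120 [306.1 204.2] 35.609375 [302.3 198.9] [309.8 207.6]
120 [327.4 209.1] 32.140625 [319.2 205.9] [335.3 210.9]
120 [309.6 216.5] 22.1875 [306.2 213.8] [312.8 219.6]
120 [320.5 228.8] 16.296875 [315.4 224.3] [323.1 230.9]
120 [310.4 229.9] 10.671875 [307.8 226.8] [314.7 231.2]
120 [290.9 233.9] 7.59375 [288.9 232.1] [292.8 235.1]
120 [326.  259.9] 25.171875 [321.3 256.6] [329.9 262.2]
120 [296.  273.7] 4.6875 [294.6 272.1] [298.6 274.4]
60 24.59375 ((561.0701293945312, -100.88600158691406), (7.455135345458984, 40.56272888183594), 77.28069305419922)
85 42.953125 ((561.309814453125, -101.32936096191406), (11.419398307800293, 44.00060272216797), 77.81141662597656)
[array([ 0.5036, -0.0836,  0.065 ])]
[array([ 0.5035, -0.0838,  0.065 ])]
[[ 0.346 -0.     0.938]
 [-0.938  0.002  0.346]
 [-0.002 -1.     0.   ]]
1.1852397 1.222628
```

```bash
python3 -m jog '[[[-2,0,3.5],[0,0,0],3],[[-2,0,3.5],[0,0,0],3],[[-2,0,3.5],[0,0,0],3],[[-2,0,3.5],[0,0,0],3],[[-2,0,3.5],[0,0,0],3],[[-2,0,3.5],[0,0,0],3],[[-2,0,3.5],[0,0,0],3],[[-2,0,3.5],[0,0,0],3],[[-2,0,3.5],[0,0,0],3],[[-2,0,3.5],[0,0,0],3]]'
python3 -m jog '[[[0,0,0],[0,-0.12,0],3],[[0,0,0],[0,-0.12,0],3],[[0,0,0],[0,-0.12,0],3],[[0,0,0],[0,-0.12,0],3],[[0,0,0],[0,-0.12,0],3],[[0,0,0],[0,-0.12,0],3],[[0,0,0],[0,-0.12,0],3],[[0,0,0],[0,-0.12,0],3],[[0,0,0],[0,-0.12,0],3],[[0,0,0],[0,-0.12,0],3],[[0,0,0],[0,-0.12,0],3],[[0,0,0],[0,-0.12,0],3]]'
cat > st.py <<'E'
import sys,numpy as np
from bench import ctrl
from scipy.spatial.transform import Rotation as R
o=ctrl.get_obs(); w,x,y,z=o["eef_rot"]; M=R.from_quat([x,y,z,w]).as_matrix()
print("t",round(o["time_s"],2),"p",o["eef_pos"].round(4),"xyaw",np.arctan2(M[1,0],M[0,0]).round(4),"ydir",M[:,1].round(4),"F",o["wrist_force"].round(2),"M",o["torque"].round(3),"op",round(o["opening"],3),"q6",o["q"][5].round(3))
if len(sys.argv)>3: print("shift cm tool",(M.T@(np.array(sys.argv[1:4],float)-o["eef_pos"])*100).round(2))
E
python3 st.py .5605 -.101 .2
```

```text
time_s: 0.93
eef_pos: [0.4607, -0.2243, 0.2263]
eef_rot: [0.578, -0.577, 0.411, -0.406]
wrist_force: [1.6, -0.5, -0.3]
opening: 0.351
time_s: 1.93
eef_pos: [0.4636, -0.2106, 0.221]
eef_rot: [0.706, -0.696, -0.09, 0.097]
wrist_force: [0.7, 0.4, -0.4]
opening: 0.35
t 1.93 p [ 0.4636 -0.2106  0.221 ] xyaw 0.2652 ydir [-0.0111  0.0138 -0.9998] F [ 0.68  0.43 -0.4 ] M [-0.042 -0.068  0.004] op 0.35 q6 -0.929
shift cm tool [12.23  2.14  8.  ]
```

```bash
python3 -m jog '[[[3,0,2],[0,0,0],3],[[3,0,2],[0,0,0],3],[[3,0,2],[0,0,0],3],[[3,0,2],[0,0,0],3]]'
python3 -m jog '[[[0,0,0],[0,-0.12,0],3],[[0,0,0],[0,-0.12,0],3],[[0,0,0],[0,-0.12,0],3],[[0,0,0],[0,-0.12,0],3],[[0,0,0],[0,-0.12,0],3],[[0,0,0],[0,-0.12,0],3],[[0,0,0],[0,-0.12,0],3],[[0,0,0],[0,-0.12,0],3],[[0,0,0],[0,-0.12,0],3],[[0,0,0],[0,0,0],3]]'
python3 st.py .5605 -.101 .15; python3 - <<'E'
from h import *
S=dict(np.load("side0.npz"))
print(cast(S,[327.3,208.5],.079),cast(S,[290.9,233.9],.063),cast(S,[290.9,233.9],.065))
E
```

```text
time_s: 2.27
eef_pos: [0.5568, -0.1038, 0.2197]
eef_rot: [0.706, -0.696, -0.089, 0.098]
wrist_force: [0.3, -1.0, 0.0]
opening: 0.351
time_s: 3.1
eef_pos: [0.5582, -0.0937, 0.2138]
eef_rot: [0.553, -0.533, -0.451, 0.455]
wrist_force: [0.3, 0.6, -0.6]
opening: 0.35
t 3.1 p [ 0.5582 -0.0937  0.2138] xyaw 1.3906 ydir [-0.0232  0.0187 -0.9996] F [ 0.32  0.62 -0.56] M [-0.017 -0.033 -0.002] op 0.35 q6 -1.774
shift cm tool [-0.76  6.35 -0.52]
[[ 0.62082932 -0.04030294  0.079     ]] [[ 0.50071271 -0.09197403  0.063     ]] [[ 0.49992078 -0.09410905  0.065     ]]
```

```bash
cat >> st.py <<'E'
print("untilt tool", (M.T@np.cross(M[:,1],[0,0,-1])).round(4))
E
python3 st.py .5605 -.101 .15; python3 - <<'E'
from h import *
from scipy.optimize import least_squares
T=dict(np.load("top0.npz"));S=dict(np.load("side0.npz"))
def tri(a,b):
    def f(X):
        r=[]
        for c,p in((T,a),(S,b)):
            q=c["K"]@(c["R"]@X+c["t"]); r+=list(q[:2]/q[2]-p)
        return r
    s=least_squares(f,[.55,-.1,.07]); return s.x.round(4),s.fun.round(1)
C=lambda u,v:np.array([260+u/6.32-.4,150+v/6.32-.4]); D=lambda u,v:np.array([260+u/5.364-.4,190+v/5.364-.4])
for n,a,b in(("bar",(398,262),(300,203)),("vent",(360,388),(168,230)),("collar",(365,395),(168,252)),("cornerTR",(728,146),(578,468)),("cornerBL",(45,420),(52,75)),("gauge",(628,427),(224,420)),("adapter",(138,359),(131,95)),("dialR",(645,182),(497,390)),("dialL",(171,122),(364,70)),("rB",(618,290),(354,350)),("rA",(180,236),(248,68))):
    print(n,*tri(C(*a),D(*b)),"| top",cast(T,C(*a),.045)[0].round(4),"side",cast(S,D(*b),.045)[0].round(4))
E
```

```text
t 3.1 p [ 0.5582 -0.0937  0.2138] xyaw 1.3906 ydir [-0.0232  0.0187 -0.9996] F [ 0.32  0.62 -0.56] M [-0.017 -0.033 -0.002] op 0.35 q6 -1.774
shift cm tool [-0.76  6.35 -0.52]
untilt tool [-0.0262  0.      0.0143]
bar [ 0.5646 -0.1013  0.0767] [-0.   0.3  0.2 -0.1] | top [ 0.5734 -0.1046  0.045 ] side [ 0.5789 -0.0673  0.045 ]
vent [ 0.5047 -0.0831  0.0596] [-0.1  0.3  0.3 -0.1] | top [ 0.5087 -0.0845  0.045 ] side [ 0.5097 -0.0674  0.045 ]
collar [ 0.5036 -0.0865  0.0486] [-0.   0.3  0.2 -0.1] | top [ 0.5052 -0.0869  0.045 ] side [ 0.5045 -0.0828  0.045 ]
cornerTR [ 0.6334 -0.2733  0.0446] [-0.1  0.3  0.2 -0.1] | top [ 0.6342 -0.2734  0.045 ] side [ 0.6326 -0.2737  0.045 ]
cornerBL [0.4935 0.0727 0.0399] [ 0. -0. -0.  0.] | top [0.4924 0.0725 0.045 ] side [0.4917 0.0665 0.045 ]
gauge [ 0.4856 -0.2141  0.0613] [-0.   0.1  0.1 -0. ] | top [ 0.489  -0.2174  0.045 ] side [ 0.4915 -0.1989  0.045 ]
adapter [0.5214 0.0261 0.0555] [ 0. -0. -0.  0.] | top [0.5235 0.0262 0.045 ] side [0.5259 0.0386 0.045 ]
dialR [ 0.6121 -0.2282  0.0568] [ 0.  -0.1 -0.1  0. ] | top [ 0.6152 -0.2306  0.045 ] side [ 0.6183 -0.2174  0.045 ]
dialL [0.6432 0.0097 0.0563] [-0.  0.  0. -0.] | top [0.6469 0.0097 0.045 ] side [0.6493 0.0229 0.045 ]
rB [ 0.5494 -0.2078  0.0809] [-0.1  0.3  0.2 -0.1] | top [ 0.559  -0.2149  0.045 ] side [ 0.5652 -0.1733  0.045 ]
rA [0.5776 0.0056 0.0759] [-0.1  0.3  0.3 -0.1] | top [0.5869 0.0052 0.045 ] side [0.5917 0.0423 0.045 ]
```

```bash
python3 -m jog '[[[0,0,0],[-0.026,0,0.014],3],[[-0.7,0,-0.2],[0,0,0],3],[[0,3,0],[0,0,0],3],[[0,2,0],[0,0,0],3],[[0,0,0],[0,0,0],3]]'
python3 st.py .5635 -.1012 .1
```

```text
time_s: 3.52
eef_pos: [0.5597, -0.1029, 0.1632]
eef_rot: [-0.546, 0.547, 0.449, -0.448]
wrist_force: [-0.9, -0.5, 0.2]
opening: 0.349
t 3.52 p [ 0.5597 -0.1029  0.1632] xyaw 1.3752 ydir [ 1.8e-03 -8.0e-04 -1.0e+00] F [-0.92 -0.46  0.2 ] M [ 0.07   0.068 -0.011] op 0.349 q6 -1.765
shift cm tool [ 0.24  6.32 -0.32]
untilt tool [ 0.0019  0.     -0.0004]
```

```bash
python3 -m jog '[[[0.2,3,-0.3],[0,0,0],3],[[0,3,0],[0,0,0],3],[[0,0,0],[0,0,0],3],[[0,0,0],[0,0,0],3]]'
python3 st.py .5635 -.1012 .064; python3 - <<'E'
from bench import imaging
import cv2,numpy as np
c=imaging.camera("side"); t=imaging.camera("top")
a=cv2.resize(c["frame"][170:280,255:375,::-1],(480,440),interpolation=cv2.INTER_CUBIC)
cv2.imwrite("pics/s2.png",a)
E
```

```text
time_s: 3.85
eef_pos: [0.565, -0.1039, 0.1045]
eef_rot: [-0.548, 0.549, 0.447, -0.446]
wrist_force: [0.2, -0.0, 0.5]
opening: 0.355
t 3.85 p [ 0.565  -0.1039  0.1045] xyaw 1.3658 ydir [ 0.0026 -0.001  -1.    ] F [ 0.22 -0.04  0.51] M [-0.016 -0.     0.049] op 0.355 q6 -1.754
shift cm tool [0.24 4.05 0.21]
untilt tool [ 0.0027 -0.     -0.0004]
```

View pics/s2.png

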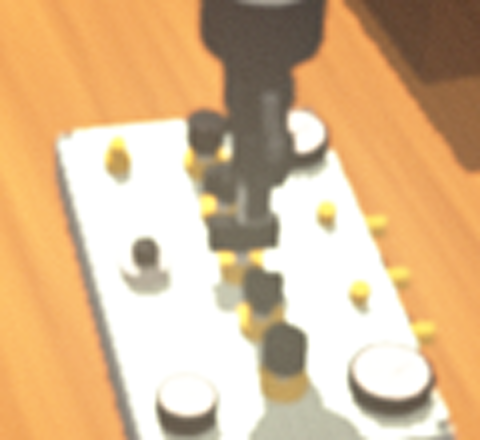

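The fingertips, around (250,215) in the crop, are just above the bar at (245,235), and clear of its neighbours. Next I'll descend.

```bash
python3 -m jog '[[[0.25,0.5,0.2],[0.003,0,0],3],[[0,1,0],[0,0,0],3],[[0,1,0],[0,0,0],3],[[0,0,0],[0,0,0],3]]'
python3 st.py .5635 -.1012 .064
```

```text
time_s: 4.28
eef_pos: [0.5675, -0.1024, 0.0847]
eef_rot: [-0.545, 0.552, 0.448, -0.444]
wrist_force: [-1.2, 0.8, -0.5]
opening: 0.35
t 4.28 p [ 0.5675 -0.1024  0.0847] xyaw 1.3654 ydir [ 0.0099 -0.0046 -0.9999] F [-1.24  0.8  -0.53] M [ 0.033  0.011 -0.015] op 0.35 q6 -1.749
shift cm tool [0.04 2.06 0.44]
untilt tool [ 0.0107 -0.     -0.0025]
```

```bash
python3 -m jog '[[[0,0.6,0.35],[0.01,0,-0.002],3],[[0,0.6,0.1],[0,0,0],3],[[0,0.6,0],[0,0,0],3],[[0,0,0],[0,0,0],3]]'
python3 st.py .5635 -.1012 .064
```

```text
time_s: 4.62
eef_pos: [0.5628, -0.1013, 0.0649]
eef_rot: [0.549, -0.549, -0.446, 0.446]
wrist_force: [-0.0, 1.1, 0.2]
opening: 0.354
t 4.62 p [ 0.5628 -0.1013  0.0649] xyaw 1.3655 ydir [-4.e-04 -2.e-04 -1.e+00] F [-0.01  1.12  0.23] M [ 0.058  0.068 -0.047] op 0.354 q6 -1.751
shift cm tool [ 0.02  0.09 -0.07]
untilt tool [-0.0004  0.     -0.0003]
```

```bash
python3 -m jog '[[[0,0,0],[0,0,0],2],[[0,0,0],[0,0,0],1.5],[[0,0,0],[0,0,0],1],[[0,0,0],[0,0,0],0],[[0,0,0],[0,0,0],0],[[0,0,0],[0,0,0],0],[[0,0,0],[0,0,0],0]]'
python3 st.py
cat > mz.py <<'E'
# average moment over n camera calls (each advances 0.05 s, holding)
import sys,numpy as np
from bench import ctrl,imaging
m=[];
for i in range(int(sys.argv[1])):
    imaging.camera("side"); o=ctrl.get_obs(); m.append(np.r_[o["torque"],o["wrist_force"]])
m=np.array(m); print("mean",m.mean(0).round(3),"sd",m.std(0).round(3))
E
python3 mz.py 6; python3 st.py
```

```text
time_s: 5.2
eef_pos: [0.5624, -0.1008, 0.0643]
eef_rot: [0.549, -0.548, -0.446, 0.446]
wrist_force: [-0.9, 1.0, -1.4]
opening: 0.154
t 5.2 p [ 0.5624 -0.1008  0.0643] xyaw 1.3657 ydir [-1.5e-03  6.0e-04 -1.0e+00] F [-0.94  0.99 -1.36] M [ 0.02  -0.039  0.008] op 0.154 q6 -1.751
untilt tool [-0.0016 -0.      0.0003]
mean [ 0.038  0.002 -0.013  0.341  0.906 -1.36 ] sd [0.031 0.027 0.02  0.249 0.393 0.415]
t 5.5 p [ 0.5624 -0.1008  0.0643] xyaw 1.3657 ydir [-1.5e-03  6.0e-04 -1.0e+00] F [ 0.61  1.2  -1.08] M [ 0.076  0.016 -0.028] op 0.151 q6 -1.751
untilt tool [-0.0016  0.      0.0003]
```

```bash
python3 -m jog '[[[0,0,0],[0,0.05,0],0],[[0,0,0],[0,0.05,0],0],[[0,0,0],[0,0.05,0],0],[[0,0,0],[0,0.05,0],0],[[0,0,0],[0,0,0],0]]'; python3 mz.py 4; python3 st.py .5624 -.1008 .0643
```

```text
time_s: 5.92
eef_pos: [0.5625, -0.1005, 0.0643]
eef_rot: [0.593, -0.591, -0.386, 0.387]
wrist_force: [0.2, 0.1, -2.1]
opening: 0.151
mean [ 0.076 -0.016 -0.011  0.432  0.805 -0.761] sd [0.025 0.015 0.026 0.657 0.576 0.412]
t 6.12 p [ 0.5625 -0.1005  0.0643] xyaw 1.1602 ydir [-0.0014  0.0011 -1.    ] F [-0.06  0.55 -0.84] M [0.076 0.008 0.027] op 0.147 q6 -1.545
shift cm tool [-0.04  0.   -0.  ]
untilt tool [-0.0017  0.      0.0005]
```

```bash
cat > gate.py <<'E'
# average readings; exit 1 when the closing moment exceeds the limit
import sys,numpy as np
from bench import ctrl,imaging
m=[]
for i in range(4): imaging.camera("side"); o=ctrl.get_obs(); m.append(o["torque"][2])
w,x,y,z=o["eef_rot"]; yaw=np.arctan2(2*(x*y+w*z),1-2*(y*y+z*z))
print("t %.2f yaw %.4f Mz %.3f"%(o["time_s"],yaw,np.mean(m)),o["eef_pos"].round(4)); sys.exit(np.mean(m)>float(sys.argv[1]))
E
g(){ python3 gate.py 0.065; }
python3 -m jog '[[[0,0,0],[0,0.035,0],0],[[0,0,0],[0,0,0],0]]' >/dev/null; g &&
python3 -m jog '[[[0,0,0],[0,0.035,0],0],[[0,0,0],[0,0,0],0]]' >/dev/null && g &&
python3 -m jog '[[[0,0,0],[0,0.035,0],0],[[0,0,0],[0,0,0],0]]' >/dev/null && g &&
python3 -m jog '[[[0,0,0],[0,0.035,0],0],[[0,0,0],[0,0,0],0]]' >/dev/null && g &&
python3 -m jog '[[[0,0,0],[0,0.035,0],0],[[0,0,0],[0,0,0],0]]' >/dev/null && g &&
python3 -m jog '[[[0,0,0],[0,0.035,0],0],[[0,0,0],[0,0,0],0]]' >/dev/null && g &&
python3 -m jog '[[[0,0,0],[0,0.035,0],0],[[0,0,0],[0,0,0],0]]' >/dev/null && g &&
python3 -m jog '[[[0,0,0],[0,0.035,0],0],[[0,0,0],[0,0,0],0]]' >/dev/null && g
```

```text
t 6.48 yaw 1.1275 Mz -0.029 [ 0.5625 -0.1004  0.0643]False
```

```bash
sed -i 's/sys.exit(np.mean(m)>float(sys.argv\[1\]))/sys.exit(int(np.mean(m)>float(sys.argv[1])))/' gate.py
g(){ python3 gate.py 0.065; }
python3 -m jog '[[[0,0,0],[0,0.035,0],0],[[0,0,0],[0,0,0],0]]' >/dev/null; g &&
python3 -m jog '[[[0,0,0],[0,0.035,0],0],[[0,0,0],[0,0,0],0]]' >/dev/null && g &&
python3 -m jog '[[[0,0,0],[0,0.035,0],0],[[0,0,0],[0,0,0],0]]' >/dev/null && g &&
python3 -m jog '[[[0,0,0],[0,0.035,0],0],[[0,0,0],[0,0,0],0]]' >/dev/null && g &&
python3 -m jog '[[[0,0,0],[0,0.035,0],0],[[0,0,0],[0,0,0],0]]' >/dev/null && g &&
python3 -m jog '[[[0,0,0],[0,0.035,0],0],[[0,0,0],[0,0,0],0]]' >/dev/null && g &&
python3 -m jog '[[[0,0,0],[0,0.035,0],0],[[0,0,0],[0,0,0],0]]' >/dev/null && g &&
python3 -m jog '[[[0,0,0],[0,0.035,0],0],[[0,0,0],[0,0,0],0]]' >/dev/null && g
```

```text
t 6.85 yaw 1.0944 Mz -0.019 [ 0.5626 -0.1004  0.0644]
t 7.22 yaw 1.0612 Mz 0.003 [ 0.5626 -0.1003  0.0643]
t 7.58 yaw 1.0281 Mz 0.018 [ 0.5626 -0.1003  0.0643]
t 7.95 yaw 0.9950 Mz -0.012 [ 0.5626 -0.1002  0.0643]
t 8.32 yaw 0.9618 Mz -0.024 [ 0.5627 -0.1002  0.0644]
t 8.68 yaw 0.9287 Mz -0.004 [ 0.5627 -0.1002  0.0643]
t 9.05 yaw 0.8955 Mz 0.005 [ 0.5627 -0.1001  0.0644]
t 9.42 yaw 0.8624 Mz -0.017 [ 0.5627 -0.1001  0.0643]
```

```bash

g(){ python3 gate.py 0.065; }
python3 -m jog '[[[0,0,0],[0,0.035,0],0],[[0,0,0],[0,0,0],0]]' >/dev/null; g &&
python3 -m jog '[[[0,0,0],[0,0.035,0],0],[[0,0,0],[0,0,0],0]]' >/dev/null && g &&
python3 -m jog '[[[0,0,0],[0,0.035,0],0],[[0,0,0],[0,0,0],0]]' >/dev/null && g &&
python3 -m jog '[[[0,0,0],[0,0.035,0],0],[[0,0,0],[0,0,0],0]]' >/dev/null && g &&
python3 -m jog '[[[0,0,0],[0,0.035,0],0],[[0,0,0],[0,0,0],0]]' >/dev/null && g &&
python3 -m jog '[[[0,0,0],[0,0.035,0],0],[[0,0,0],[0,0,0],0]]' >/dev/null && g &&
python3 -m jog '[[[0,0,0],[0,0.035,0],0],[[0,0,0],[0,0,0],0]]' >/dev/null && g &&
python3 -m jog '[[[0,0,0],[0,0.035,0],0],[[0,0,0],[0,0,0],0]]' >/dev/null && g &&
python3 -m jog '[[[0,0,0],[0,0.035,0],0],[[0,0,0],[0,0,0],0]]' >/dev/null && g &&
python3 -m jog '[[[0,0,0],[0,0.035,0],0],[[0,0,0],[0,0,0],0]]' >/dev/null && g
```

```text
t 9.78 yaw 0.8293 Mz -0.011 [ 0.5628 -0.1     0.0643]
t 10.15 yaw 0.7961 Mz -0.035 [ 0.5628 -0.1     0.0643]
t 10.52 yaw 0.7630 Mz -0.015 [ 0.5628 -0.1     0.0643]
t 10.88 yaw 0.7298 Mz -0.001 [ 0.5629 -0.0999  0.0643]
t 11.25 yaw 0.6966 Mz 0.001 [ 0.5629 -0.0999  0.0643]
t 11.62 yaw 0.6635 Mz -0.024 [ 0.563  -0.0999  0.0644]
t 11.98 yaw 0.6304 Mz 0.018 [ 0.563  -0.0998  0.0643]
t 12.35 yaw 0.5972 Mz 0.001 [ 0.563  -0.0998  0.0643]
t 12.72 yaw 0.5641 Mz 0.001 [ 0.5631 -0.0998  0.0643]
t 13.08 yaw 0.5309 Mz -0.016 [ 0.5631 -0.0997  0.0643]
```

```bash

g(){ python3 gate.py 0.065; }
python3 -m jog '[[[0,0,0],[0,0.035,0],0],[[0,0,0],[0,0,0],0]]' ; g &&
python3 -m jog '[[[0,0,0],[0,0.035,0],0],[[0,0,0],[0,0,0],0]]' >/dev/null && g &&
python3 -m jog '[[[0,0,0],[0,0.035,0],0],[[0,0,0],[0,0,0],0]]' >/dev/null && g &&
python3 -m jog '[[[0,0,0],[0,0.035,0],0],[[0,0,0],[0,0,0],0]]' >/dev/null && g &&
python3 -m jog '[[[0,0,0],[0,0.035,0],0],[[0,0,0],[0,0,0],0]]' >/dev/null && g &&
python3 -m jog '[[[0,0,0],[0,0.035,0],0],[[0,0,0],[0,0,0],0]]' >/dev/null && g &&
python3 -m jog '[[[0,0,0],[0,0.035,0],0],[[0,0,0],[0,0,0],0]]' >/dev/null && g &&
python3 -m jog '[[[0,0,0],[0,0.035,0],0],[[0,0,0],[0,0,0],0]]' >/dev/null && g &&
python3 -m jog '[[[0,0,0],[0,0.035,0],0],[[0,0,0],[0,0,0],0]]' >/dev/null && g; python3 st.py
```

```text
time_s: 13.25
eef_pos: [0.5632, -0.0997, 0.0643]
eef_rot: [0.686, -0.685, -0.174, 0.173]
wrist_force: [1.6, 1.3, -1.6]
opening: 0.149
t 13.45 yaw 0.4978 Mz 0.009 [ 0.5631 -0.0997  0.0643]
t 13.82 yaw 0.4647 Mz -0.002 [ 0.5632 -0.0997  0.0643]
t 14.18 yaw 0.4315 Mz 0.006 [ 0.5633 -0.0997  0.0644]
t 14.55 yaw 0.3984 Mz 0.025 [ 0.5633 -0.0996  0.0643]
t 14.92 yaw 0.3654 Mz 0.049 [ 0.5634 -0.0996  0.0644]
t 15.28 yaw 0.3324 Mz 0.065 [ 0.5634 -0.0995  0.0643]
t 15.65 yaw 0.2993 Mz 0.123 [ 0.5635 -0.0995  0.0643]
t 15.65 p [ 0.5635 -0.0995  0.0643] xyaw 0.2993 ydir [ 0.001   0.0024 -1.    ] F [ 1.    1.72 -2.99] M [ 0.347 -0.222  0.111] op 0.151 q6 -0.685
untilt tool [-0.002  -0.      0.0016]
```

```bash
python3 mz.py 12
```

```text
mean [ 0.283 -0.196  0.162  2.048  1.853 -2.147] sd [0.039 0.029 0.022 0.391 0.598 0.549]
```

```bash
python3 -m jog '[[[0,0,0],[0,0.015,0],0],[[0,0,0],[0,0,0],0]]' >/dev/null; python3 mz.py 12; python3 st.py
```

```text
mean [ 0.295 -0.225  0.139  1.93   1.881 -2.58 ] sd [0.018 0.024 0.031 0.433 0.293 0.515]
t 17.02 p [ 0.5636 -0.0996  0.0644] xyaw 0.283 ydir [ 0.0012  0.0024 -1.    ] F [ 2.64  2.31 -1.9 ] M [ 0.291 -0.228  0.144] op 0.155 q6 -0.668
untilt tool [-0.0019 -0.      0.0018]
```

```bash
python3 mz.py 8;  python3 -m jog '[[[0,0,0],[0,0.015,0],0],[[0,0,0],[0,0,0],0]]' >/dev/null; python3 mz.py 10; python3 st.py
```

```text
mean [ 0.296 -0.2    0.155  2.067  1.83  -2.471] sd [0.034 0.026 0.025 0.502 0.411 0.411]
mean [ 0.276 -0.231  0.162  1.844  1.58  -2.094] sd [0.035 0.032 0.023 0.68  0.447 0.519]
t 18.08 p [ 0.5636 -0.0995  0.0643] xyaw 0.2678 ydir [ 0.0012  0.0024 -1.    ] F [ 2.74  2.21 -1.72] M [ 0.278 -0.295  0.195] op 0.151 q6 -0.653
untilt tool [-0.002  -0.      0.0018]
```

```bash
python3 -m jog '[[[0,0,0],[0,0.02,0],0],[[0,0,0],[0,0,0],0]]' |tail -1; python3 mz.py 8; python3 st.py
```

```text
opening: 0.152
mean [ 0.295 -0.22   0.171  2.471  1.686 -2.413] sd [0.022 0.031 0.032 0.494 0.453 0.499]
t 18.65 p [ 0.5636 -0.0995  0.0643] xyaw 0.2475 ydir [ 0.0013  0.0024 -1.    ] F [ 2.19  1.61 -3.01] M [ 0.326 -0.205  0.219] op 0.152 q6 -0.633
untilt tool [-0.002   0.      0.0018]
```

```bash
python3 -m jog '[[[0,0,0],[0,0,0],2],[[0,0,0],[0,0,0],3],[[0,0,0],[0,0,0],3],[[0,0,0],[0,0,0],3],[[0,0,0],[0,0,0],3],[[0,0,0],[0,0,0],3]]'|tail -1; python3 st.py; python3 -m jog '[[[0,-1,0],[0,0,0],3],[[0,-2,0],[0,0,0],3],[[0,-3,0],[0,0,0],3],[[0,-3,0],[0,0,0],3],[[0,0,0],[0,0,0],3]]'; python3 st.py .5035 -.083 .1
```

```text
opening: 0.351
t 19.15 p [ 0.5634 -0.1013  0.0654] xyaw 0.2462 ydir [ 9.e-04  0.e+00 -1.e+00] F [-0.73 -0.63 -0.31] M [-0.005 -0.031 -0.036] op 0.351 q6 -0.632
untilt tool [0.0002 0.     0.0009]
time_s: 19.57
eef_pos: [0.5615, -0.101, 0.1592]
eef_rot: [0.703, -0.701, -0.085, 0.088]
wrist_force: [1.9, -1.0, 1.5]
opening: 0.351
t 19.57 p [ 0.5615 -0.101   0.1592] xyaw 0.2458 ydir [-0.0044  0.0018 -1.    ] F [ 1.95 -1.04  1.49] M [-0.052 -0.075 -0.018] op 0.351 q6 -0.632
shift cm tool [-5.17  5.95  3.14]
untilt tool [-0.0028 -0.     -0.0038]
```

```bash
python3 -m jog '[[[-2.6,0,1.6],[0,0,0],0],[[-2.6,0,1.6],[0,0,0],0],[[0,2,0],[0,0,0],0],[[0,0,0],[0,0,0],0],[[0,0,0],[0,0,0],0],[[0,0,0],[0,0,0],0]]'|tail -1; python3 st.py .5035 -.083 .1;  python3 - <<'E'
from bench import imaging
import cv2,numpy as np
c=imaging.camera("side"); t=imaging.camera("top")
a=cv2.resize(c["frame"][170:300,255:375,::-1],(480,520),interpolation=cv2.INTER_CUBIC)
b=cv2.resize(t["frame"][160:230,270:350,::-1],(320,280),interpolation=cv2.INTER_CUBIC)
o=np.zeros((520,800,3),np.uint8);o[:,:480]=a;o[:280,480:]=b
cv2.imwrite("pics/s3.png",o)
E
```

```text
opening: -0.0
t 20.07 p [ 0.5047 -0.0835  0.146 ] xyaw 0.2458 ydir [ 0.0054 -0.0026 -1.    ] F [-0.56 -0.67  0.64] M [-0.045 -0.023  0.006] op -0.0 q6 -0.642
shift cm tool [-0.12  4.6   0.1 ]
untilt tool [ 0.0038 -0.      0.0046]
```

View pics/s3.png

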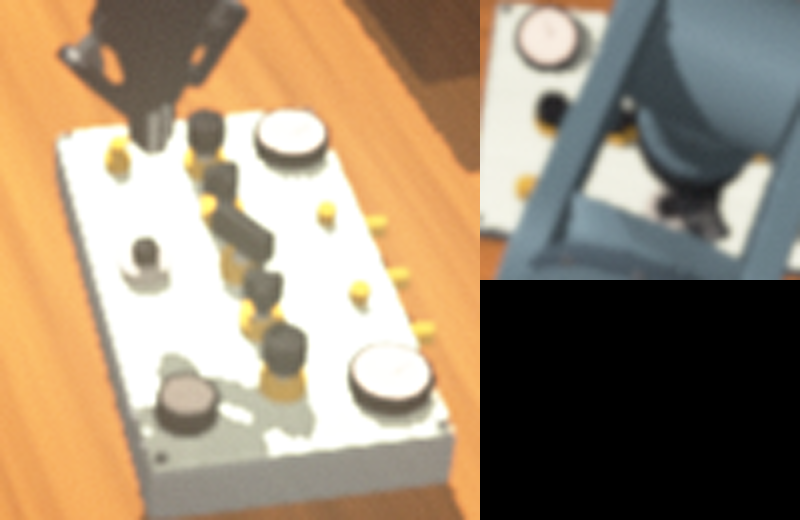

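Side crop: the bar now runs from about (222,212) to (262,250), so it has turned, and the bystanders look undisturbed. I'll measure its angle.

```bash
python3 - <<'E'
from h import *
from bench import imaging
S=dict(np.load("side0.npz")); c=imaging.camera("side"); np.savez("side1.npz",**c)
D=lambda u,v:np.array([255+u/4-.4,170+v/4-.4])
for a,b in(((219,212),(268,245)),((222,215),(264,248))):
    X=cast(S,[D(*a),D(*b)],.083); d=X[1]-X[0]; print(X.round(4).tolist(),np.arctan2(d[1],d[0]),np.hypot(*d[:2]))
D0=lambda u,v:np.array([260+u/5.364-.4,190+v/5.364-.4])
X=cast(S,[D0(253,200),D0(347,200)],.08); d=X[1]-X[0]; print(X.round(4).tolist(),np.arctan2(d[1],d[0]),np.hypot(*d[:2]))
E
```

```text
[[0.5526, -0.0855, 0.083], [0.5709, -0.125, 0.083]] -1.1356645455711514 0.043494643425532484
[[0.5534, -0.0889, 0.083], [0.5675, -0.1269, 0.083]] -1.2166839813594215 0.04054048835510056
[[0.5417, -0.0963, 0.08], [0.5847, -0.1094, 0.08]] -0.2962067046567543 0.044917103539927346
```

```bash
python3 -m jog '[[[-0.1,2,0.1],[0.004,0,0.005],0],[[0,2,0],[0,0,0],0],[[0,2,0],[0,0,0],0],[[0,0.7,0],[0,0,0],0],[[0,0,0],[0,0,0],0]]'|tail -2; python3 st.py .5035 -.083 .067;  python3 - <<'E'
from bench import imaging
import cv2,numpy as np
c=imaging.camera("side")
cv2.imwrite("pics/s4.png",cv2.resize(c["frame"][190:270,255:335,::-1],(480,480),interpolation=cv2.INTER_CUBIC))
E
```

```text
wrist_force: [0.1, 0.2, -0.5]
opening: -0.0
t 20.63 p [ 0.5092 -0.0852  0.0804] xyaw 0.2457 ydir [ 0.0073 -0.0031 -1.    ] F [ 0.13  0.17 -0.55] M [-0.022 -0.017 -0.006] op -0.0 q6 -0.642
shift cm tool [-0.51  1.33  0.36]
untilt tool [ 0.0048 -0.      0.0063]
```

View pics/s4.png

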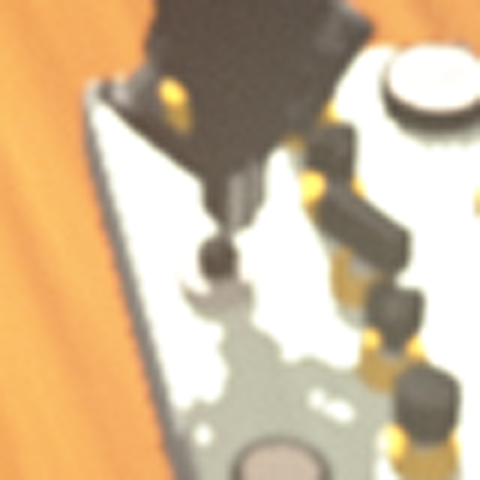

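The tip at (232,225) is just right of and above the cap at (217,258), which agrees with the 5 mm x error in the state. I'll correct that and go down.

```bash
python3 -m jog '[[[-0.5,0.2,0.36],[0.004,0,0.006],0],[[0,0,0],[0,0,0],0],[[0,0.6,0],[0,0,0],0],[[0,0,0],[0,0,0],0]]'|tail -2; python3 st.py .5035 -.083 .065
```

```text
wrist_force: [0.2, -0.1, -0.5]
opening: -0.0
t 21.02 p [ 0.5054 -0.0837  0.0757] xyaw 0.2459 ydir [ 0.0045 -0.0024 -1.    ] F [ 0.18 -0.12 -0.55] M [-0.021 -0.007 -0.025] op -0.0 q6 -0.641
shift cm tool [-0.17  1.06  0.11]
untilt tool [0.0035 0.     0.0038]
```

```bash
python3 -m jog '[[[-0.17,0.4,0.11],[0.003,0,0.003],0],[[0,0.4,0],[0,0,0],0],[[0,0.2,0],[0,0,0],0],[[0,0,0],[0,0,0],0]]'|tail -2; python3 st.py .5035 -.083 .065
python3 -m jog '[[[0,0.2,0],[0,0,0],0],[[0,0,0],[0,0,0],0]]'|tail -2; python3 st.py .5035 -.083 .0585
```

```text
wrist_force: [-1.9, -0.1, 2.8]
opening: -0.001
t 21.35 p [ 0.5047 -0.0835  0.0665] xyaw 0.2459 ydir [ 0.0038 -0.0013 -1.    ] F [-1.95 -0.11  2.79] M [ 0.082  0.158 -0.024] op -0.001 q6 -0.642
shift cm tool [-0.11  0.15  0.07]
untilt tool [ 0.0022 -0.      0.0033]
wrist_force: [-1.4, 0.4, 3.6]
opening: 0.002
t 21.52 p [ 0.5048 -0.0835  0.0646] xyaw 0.246 ydir [ 0.0037 -0.0014 -1.    ] F [-1.38  0.41  3.58] M [ 0.064  0.273 -0.031] op 0.002 q6 -0.642
shift cm tool [-0.12  0.61  0.08]
untilt tool [ 0.0022 -0.      0.0032]
```

```bash
python3 -m jog '[[[0,0.15,0],[0,0,0],0],[[0,0.12,0],[0,0,0],0],[[0,0,0],[0,0,0],0]]'|tail -2; python3 mz.py 5; python3 st.py
```

```text
wrist_force: [-2.1, -0.4, 4.8]
opening: -0.001
mean [ 0.119  0.375 -0.028 -2.095  1.195  5.256] sd [0.016 0.02  0.034 0.259 0.34  0.45 ]
t 22.02 p [ 0.5049 -0.0835  0.0624] xyaw 0.2462 ydir [ 0.0035 -0.0015 -1.    ] F [-2.    0.73  5.48] M [ 0.128  0.347 -0.065] op -0.001 q6 -0.642
untilt tool [ 0.0023 -0.      0.0031]
```

```bash
python3 -m jog '[[[0,0.08,0],[0,0,0],0],[[0,0,0],[0,0,0],0],[[0,0,0],[0,0,0],0],[[0,0,0],[0,0,0],0],[[0,0,0],[0,0,0],0],[[0,0,0],[0,0,0],0],[[0,0,0],[0,0,0],0],[[0,0,0],[0,0,0],0]]'|tail -2; python3 mz.py 4; python3 st.py
```

```text
wrist_force: [-1.6, 0.5, 4.8]
opening: 0.002
mean [ 0.119  0.374 -0.021 -1.625 -0.036  4.982] sd [0.018 0.017 0.028 0.379 0.368 0.463]
t 22.88 p [ 0.5048 -0.0835  0.0626] xyaw 0.2464 ydir [ 0.0032 -0.0015 -1.    ] F [-1.15 -0.28  5.42] M [ 0.087  0.36  -0.027] op -0.001 q6 -0.642
untilt tool [ 0.0023 -0.      0.0027]
```

```bash
python3 -m jog '[[[0,0.1,0],[0,0,0],0],[[0,0.05,0],[0,0,0],0],[[0,0.02,0],[0,0,0],0],[[0,0.02,0],[0,0,0],0],[[0,0.02,0],[0,0,0],0],[[0,0.02,0],[0,0,0],0],[[0,0.02,0],[0,0,0],0],[[0,0.02,0],[0,0,0],0],[[0,0.02,0],[0,0,0],0]]'|tail -2; python3 mz.py 5; python3 st.py
```

```text
wrist_force: [-3.3, 0.9, 7.1]
opening: -0.001
mean [ 0.184  0.498  0.007 -3.131  0.776  6.768] sd [0.061 0.03  0.028 0.545 0.386 0.614]
t 23.88 p [ 0.5048 -0.0835  0.061 ] xyaw 0.2467 ydir [ 0.0026 -0.0016 -1.    ] F [-2.19  0.62  7.31] M [ 0.125  0.557 -0.018] op -0.0 q6 -0.642
untilt tool [0.0021 0.     0.0022]
```

```bash
python3 -m jog '[[[0,-0.5,0],[0,0,0],0],[[0,-1,0],[0,0,0],0],[[0,-3,0],[0,0,0],0],[[0,-3,0],[0,0,0],0],[[0,-3,0],[0,0,0],0],[[-3,0,0],[0,0,0],0],[[-3,0,0],[0,0,0],0],[[-3,0,0],[0,0,0],0],[[0,0,0],[0,0,0],0],[[0,0,0],[0,0,0],0]]'|tail -2; python3 st.py;  python3 - <<'E'
from bench import imaging
import cv2,numpy as np
c=imaging.camera("side"); d=np.load("side0.npz")["frame"]
cv2.imwrite("pics/s5.png",np.hstack([cv2.resize(f[170:300,255:375,::-1],(390,422),interpolation=cv2.INTER_CUBIC) for f in(d,c["frame"])]))
E
```

```text
wrist_force: [-0.1, -0.2, 0.1]
opening: 0.0
t 24.72 p [ 0.4153 -0.1063  0.1743] xyaw 0.2482 ydir [ 0.0072 -0.0045 -1.    ] F [-0.12 -0.2   0.06] M [-0.01  -0.028  0.007] op 0.0 q6 -0.777
untilt tool [0.0062 0.     0.0059]
```

View pics/s5.png

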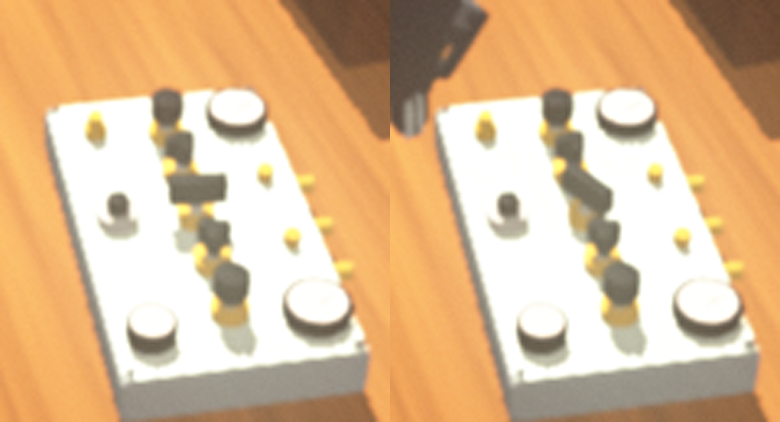

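Before and after are side by side. The bar has turned (right half, about (587,188)), the vent cap at (508,205) is back at its old height, and nothing else has moved. Handing in.

```bash
python3 -c "
from bench import ctrl
print(ctrl.hand_in())"
```

```text
the job is handed in; nothing more can be done
None
```

I shut the bar-handled valve (the middle one), pressed the vent button and handed the job in at about 25 s. No verdict is reported.

- **Valve:** I turned it clockwise about 1.12 rad in small steps, and the seat began to bite after about 0.97 rad. The last averaged torque was 0.17 N m, or about 0.18 allowing for the sensor's offset, and I stopped there, a little under the 0.2 you asked for. The peak average stayed well below 0.28.
- **Vent:** I held it down for over 2 s in all, longer than the second you asked for: first about 6 mm down at 5 N, then close to the bottom at about 6.8 N. I then lifted clear.
- **Last checks:** in the final side picture the bar is turned, the vent cap is back up, and the knobs, adapter and gauge look unmoved. I did not recheck the meters, yokes or screwdriver, which were outside that crop. The robot is clear of everything, with wrist force near zero.

**What disagreed:**
- Over the last 0.05 rad the torque hardly rose, against about 0.13 N m expected, so the bar probably slipped slightly in the pads.
- The bar's turn in the picture, roughly 0.9 rad, is less than the tool's 1.12 rad, as slip and settling back would give. I could not measure directly that it still bears on its seat after release.
- Contact with the button came about 3 mm higher than its nominal top, so I judged the depth by force as well as height.

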